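Seat a pendant lamp in the V-blocks of the service cradle and clamp it

TASK

The tube-shaped pendant lamp is down for service: lift it off its plywood packing rest, lower it gently into the two V-blocks of the service cradle, short of the hold-down arm, so that it settles centred by its own weight, and slide it along the V's, under the raised arm, until its end cap butts against the end plate. Let go of it, and only then push the hold-down arm down on it until the sprung foot is pressed about half-way in and the lamp is held; it is glass, so feel for every contact and never knock, force or over-press it. Leave everything else on the table where it stands.

Things in the scene. Friction and masses are not known exactly. Their poses are not given: they have to be found in the camera images.
- lamp_mid (a point): Centre of the pendant lamp, on its axis: opal-glass tube with flush steel end caps, a plain cylinder 50 mm in diameter, 240 long, flat ends (both alike), 0.35 to 0.52 kg. Site x runs along the axis. It starts level in the plywood rest, axis 39 mm above the table; the rest's notched pieces are 61 to 75 mm from its middle, between them its sides are free.
- lamp: The same lamp as a whole; its origin and axes are those of lamp_mid.
- cradle: Service cradle, fixed, base plate 280 x 150 x 14 mm. Origin on the table, straight below the line of the V's; x runs along the V's towards the end plate, y to the side where the pillar stands, z up; offsets below are in this frame, in mm. The lamp is home with its middle at x = -30 and its axis at y = 0.
- column: Column of the cradle (same origin) with what stands on it: the bed and two rubber-lined 90 degree V-blocks, mouths 60 wide, at x -137 to -113 and 10 to 80, free space between. The bed's height setting is not measured and must be felt: a seated lamp's axis is 91 to 116 above the table. V-block tops are 5, bed top 53 below that axis. Friction about 0.6.
- end_plate: Upright end plate on the cradle's base (same origin and axes): 64 wide, 8 thick, its face at x = 90, its top 130 above the table. Rigid; it does not move with the bed.
- pillar_top (a point): Top (227 above the table) of the round pillar, 16 mm across, that carries the hold-down arm, at x = 60, y = 62. The arm reaches across the V's at x = 49 to 71, over the lamp's place, so a lamp lowered from above must come down with its leading end short of x = 45 (its middle short of x = -75) and then be slid.
- holddown (a joint): How far the hold-down arm has been slid down its pillar, in m: 0 at the top, 0.072 at the bottom. It is self-locking: it takes about 6 N downward on its palm pad to move it slowly, and it stays where it is left, held by 8 N of friction. Pushing it on to the lamp adds the force of its sprung foot to those 6 N.
- palm_pad (a point): Top centre of the round black palm pad (36 across) on the arm's tip, at x = 60, y = 0; push down here. 236 above the table at joint 0. Straight below it is the rubber foot (24 across): it gives 6 mm at 3 N per mm, so 9 N half-way, 18 N bottomed. Its screw spindle's setting is not measured: at joint 0 its underside is 170 to 180 above the table, so its contact must be felt.
- screwdriver: Bystander: screwdriver lying on the table.
- spare_cap: Bystander: spare steel end cap, a disc 50 mm across and 30 mm high, between lamp and cradle.
- tumbler: Bystander: glass tumbler.
- pepper_mill: Bystander: black pepper mill, 145 mm high.
- wine_glass: Bystander: stemmed wine glass, 170 mm high.
- fruit_bowl: Bystander: round bowl of kumquats.
- tealight: Bystander: amber tealight glass, 50 mm high.

How it is judged:
On the way:
1. the lamp lies centred in both V-blocks with its end cap against the end plate, let go, before the hold-down touches it (contact force between lamp and column above 1.5 N and y of lamp_mid in the frame of cradle between -0.002 and 0.002 m and angle between the x axis of lamp_mid and the x axis of cradle, either way round below 0.03 rad and x of lamp_mid in the frame of cradle between -0.033 and -0.0275 m and contact force between lamp and the fingers below 0.05 N and contact force between lamp and holddown below 0.1 N and linear speed of lamp below 0.02 m/s), for 0.2 s.
At the end, for the whole second after the job is handed in: The lamp rests in both V-blocks, its axis within 2 mm of the V's centre line sideways and within 0.03 rad of it, its end cap against the end plate (gap under 3 mm), at rest, and the hold-down's foot by itself presses it down with 5 to 16 N (about half-way in) (contact force between lamp and column above 1.5 N and y of lamp_mid in the frame of cradle between -0.002 and 0.002 m and angle between the x axis of lamp_mid and the x axis of cradle, either way round below 0.03 rad and x of lamp_mid in the frame of cradle between -0.033 and -0.0275 m and contact force between lamp and holddown between 5 and 16 N and linear speed of lamp below 0.01 m/s); the robot touches nothing.
It fails at once if before it is clamped, the lamp is dropped or pressed hard into the V-blocks (over 26 N) (contact force between lamp and column above 26 N and contact force between lamp and holddown below 0.5 N).
It fails at once if the lamp is knocked or forced against the end plate (over 30 N) (contact force between lamp and end_plate above 30 N).
It fails at once if the hold-down is over-pressed on the glass (over 20 N) (contact force between lamp and holddown above 20 N).
It fails at once if another thing on the table is disturbed (moved over 20 mm) (distance of any of screwdriver, spare_cap, tumbler, pepper_mill, wine_glass, fruit_bowl, tealight from where it was at the start of the episode above 0.02 m).
It also fails if it takes over 72 s, if anything falls off the work surface, if the arm or the gripper's body presses on something with over 40 N, if the wrist force passes 120 N, or if a joint passes its speed limit or range.

ROBOT

A 7-joint arm with a two-finger parallel gripper is mounted at the origin on the work surface. World frame = base frame: x ahead of the robot, y to its left, z up, the work surface at z = 0. Lengths are in m, angles in rad, forces in N, time in s.
With the tool pointing down it reaches from about 0.425 to 1.025 m from the base axis. Payload 9.4 kg.
Tool frame: the origin (TCP) lies midway between the tips of the shut fingers; the grasp point (between the pads) lies 19 mm behind it (hold_point_z is the distance from the TCP to the grasp point, in m); z points along the fingers, y is the direction in which the jaws open and shut (so a half turn about z gives the same grasp; the last joint's range is limited). The gripper opens to 93 mm and grips with 3 to 60 N. Pads are 15 mm wide; open, the fingers measure 128 mm over their backs; the gripper's body (75 mm by 188 mm) begins 65 mm behind the grasp point.
Start: joints at [-1.225, 0.599, -0.003, 1.599, 0.002, 0.943, -0.08], TCP at [0.297, 0.661, 0.219] pointing down, gripper open.
Joint ranges: [-2.57, 2.57], [-0.35, 1.97], [-1.29, 1.29], [0.11, 2.56], [-1.05, 4.19], [0.11, 1.86], [-2.63, 2.63]. Speed limits (rad/s): [2.22, 2.22, 3.01, 3.01, 3.14, 3.14, 3.14].

INTERFACE

Orientations are given as a rotation vector (axis times angle).
In Python, from rig import * gives the robot as it stands.
- The arm moves only by the tool play_rows, never from a script. Its argument "deltas" is a list of rows, each a list of 2 entries, a list of its own where there are three numbers: the shift along the world's x, y, z in units of 30 mm (1.0 is 30 mm), then the turn, a rotation vector about the world's x, y, z in units of 5 degrees (1.0 is 5 degrees). In form: [[[tx, ty, tz], [wx, wy, wz]], ...]. A call has 1 to 5 rows; each row shifts and turns the commanded pose from where the row before left it; what a row does not reach is not made up. A row lasts 1/12 s, in which the tool goes at most 41.7 mm and 7.16 degrees, less where a joint would pass 70% of its speed; a pose out of reach is approached as far as the arm can. A call is refused whole if a number of a shift passes 1 or a number of a turn 1, either way. A call with a gripper value outside its range is refused whole. "hand" is the gripper command: -1 is shut, 1 is fully open, values between are in proportion, set as the call begins (left out, the last holds). The fingers move at their own pace and stop on an object; "newtons" is the grip in N (left out, the last holds). Time passes only in rows, so rows that do not move let the fingers close. It gives the time, the measured TCP pose, the force and the opening at its end, in the units of the state.
- observe(): the state, without advancing time (a new reading comes with each control period).
- grab_frame(name): name is "scene" or "top" or "wrist"; returns (picture, depth): 420x560x3 uint8, red, green, blue; 420x560 float32, m along the optical axis (not along the pixel's ray), 0 where there is no reading.
- camera_model(name): a dict with "fovy" (degrees; the focal length in pixels is half the picture's height over the tangent of half this angle, whatever the lens; pixels are square), "cx", "cy" (the principal point, pixels), "dist_coeffs" ([k1, k2, p1, p2, k3] as OpenCV has them; the pictures are not rectified), "R" (3x3) and "t" (3): a world point X has camera coordinates R X + t; the wrist camera has in their place "mount" (4x4, takes a point from camera to tool coordinates, whose origin is the TCP and whose axes are the flange's). Camera axes: x right, y down, z forward; pixel columns grow to the right and rows downward; lengths in m; the calibration is good to about 2 mm. A picture is of the moment at which its call begins: read the wrist's pose just before it. camera_model takes no time and is no camera call.
- hand_in(): hands the job in, once; it reports no verdict.
Trained networks look in the newest picture that a camera, given by its name, has taken for a name from the list of things; names that differ only in an ending like _2 or _b are one class to them, and where a whole thing is asked for, a point or a joint stands for the part that bears it (a point fixed in the world has none). Each returns a list of dicts, best first, with "p" (0 to 1); they miss things now and then, are a little off and sometimes report something else, mostly with a low value. They report only what shows in the picture. A call takes as long as a camera call.
- silhouettes(camera, name): "mask" (420x560 bool, what is visible of it) and "centre" ([column, row] in pixels, amid what is visible of it).
The state is a dict: "t": time; "joint_positions": joint angles; "qvel": joint speeds; "joint_torque": joint torques, N m; "position": TCP position; "eef_rot": TCP orientation; "force": force on the tool from outside, world axes, zero at the start; "ft_torque": the same for the moment, N m; "opening": finger opening in m.
Only numpy, scipy, OpenCV 4.12 (cv2) and the standard library are available. Lean on these libraries where they do the work, as an engineer would, in place of code of your own. Each camera call takes 0.05 s, during which the arm holds its last target.

## Working session

There is one attempt and no reset: what is moved stays moved. The work goes in short steps, Python scripts to look and compute and a tool call to move; the robot and the scene stay as the last step left them, time stands still between calls to the robot, and variables do not carry over. Pictures are saved under pics/ and viewed, and the job is handed in when it is done.

Besides the shell and the picture viewer there is one more tool, called after ">>>" in YAML: its name, and indented under it one key for each argument. play_rows: Moves the arm, as the interface text tells. Its arguments: {"type":"object","properties":{"deltas":{"type":"array"},"hand":{"type":"number"},"newtons":{"type":"number"}},"required":["deltas"]}

```bash
ls; mkdir -p pics
cat > h.py <<'E'
from rig import *
import numpy as np, cv2
def ray_pts(cam, px, depth):
    m=camera_model(cam); f=210/np.tan(np.radians(m['fovy'])/2)
    K=np.array([[f,0,m['cx']],[0,f,m['cy']],[0,0,1]])
    u=cv2.undistortPoints(np.array(px,float).reshape(-1,1,2),K,np.array(m['dist_coeffs'],float)).reshape(-1,2)
    d=np.asarray(depth).reshape(-1,1)
    Xc=np.hstack([u*d,d])
    if 'R' in m:
        R=np.array(m['R']);t=np.array(m['t']); return (Xc-t)@R
    s=observe(); M=np.array(m['mount']); Xt=Xc@M[:3,:3].T+M[:3,3]
    R=cv2.Rodrigues(np.array(s['eef_rot'],float))[0]
    return Xt@R.T+np.array(s['position'])
def cloud(cam,dep,mask=None):
    ok=dep>0
    if mask is not None: ok&=mask
    r,c=np.nonzero(ok)
    return ray_pts(cam,np.c_[c,r],dep[r,c]),np.c_[c,r]
def save(n,p): cv2.imwrite('pics/'+n+'.png',p[:,:,::-1])
E
python3 - <<'E'
from h import *
print(observe())
for c in('scene','top'):
    p,d=grab_frame(c); save(c+'0',p); np.save(c+'0d.npy',d); m=camera_model(c); print(c,m)
for n in ['lamp','cradle','column','end_plate','holddown','palm_pad','pillar_top','spare_cap','screwdriver','tumbler','pepper_mill','wine_glass','fruit_bowl','tealight']:
    r=silhouettes('top',n)
    d=np.load('top0d.npy')
    for q in r[:2]:
        X,_=cloud('top',d,q['mask'])
        if len(X): print(n,q['p'],q['centre'],q['mask'].sum(),X.mean(0).round(3),X.min(0).round(3),X.max(0).round(3))
    if r: np.save('m_top_'+n,r[0]['mask'])
E
```

```text
pics
{'t': 0.0, 'joint_positions': array([-1.22467158,  0.6001594 , -0.00251173,  1.60012752,  0.00180465,
        0.94288594, -0.07981685]), 'qvel': array([ 3.24776349e-05,  1.47180702e-03,  9.86000416e-04, -4.28185809e-04,
       -1.56874891e-04,  1.34186423e-04,  4.06862557e-04]), 'joint_torque': array([-9.24181550e-04, -7.65047479e+01,  1.49672057e+00, -2.52369046e+01,
       -5.24103153e-02,  1.67498452e-02,  1.36511667e-04]), 'position': array([0.29733126, 0.66069157, 0.2177365 ]), 'eef_rot': array([-6.59171560e-01, -3.07148834e+00,  2.46546086e-03]), 'force': array([ 0.32569798, -0.39311722, -0.30280506]), 'ft_torque': array([-0.03833697,  0.03748935, -0.07404984]), 'opening': 0.09272905439459779}
scene {'fovy': 50.777008425877625, 'cx': 279.08034967687684, 'cy': 196.3707151738361, 'dist_coeffs': array([-0.12239055,  0.        ,  0.        ,  0.        ,  0.        ]), 'R': array([[-0.41483275,  0.90972978,  0.01747917],
       [ 0.52136086,  0.25339436, -0.81484609],
       [-0.74571888, -0.32891189, -0.57941378]]), 't': array([ 0.24618425, -0.16898988,  1.38613319])}
top {'f
[... 1351 characters left out ...]
 0.035]
screwdriver 0.65 [322.7, 284.9] 441 [ 0.4   -0.096  0.021] [ 0.383 -0.164 -0.003] [0.418 0.026 0.03 ]
tumbler 0.91 [272.7, 144.7] 618 [0.782 0.033 0.046] [ 0.739 -0.001  0.002] [0.809 0.067 0.09 ]
pepper_mill 0.66 [226.8, 158.9] 469 [0.737 0.151 0.089] [0.72  0.129 0.005] [0.765 0.182 0.147]
wine_glass 0.91 [173.4, 165.5] 1021 [0.713 0.284 0.108] [ 0.684  0.254 -0.003] [0.805 0.358 0.175]
fruit_bowl 0.88 [341.7, 151.6] 805 [ 0.751 -0.161  0.083] [ 0.72  -0.211  0.035] [ 0.799 -0.123  0.115]
fruit_bowl 0.44 [326.6, 284.8] 419 [ 0.4   -0.104  0.022] [ 0.38  -0.165 -0.003] [0.418 0.029 0.03 ]
tealight 0.81 [264.1, 276.3] 369 [0.436 0.067 0.024] [ 0.405  0.039 -0.002] [0.463 0.094 0.054]
```

View pics/top0.png

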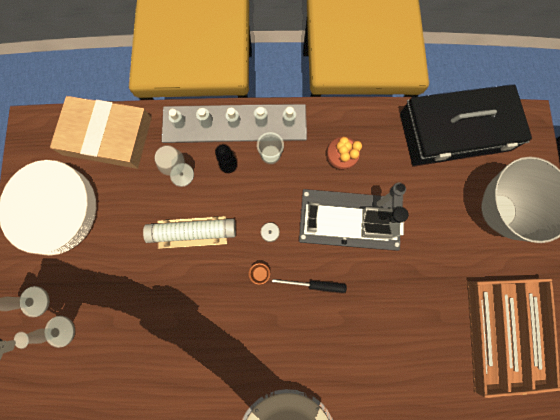

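View pics/scene0.png

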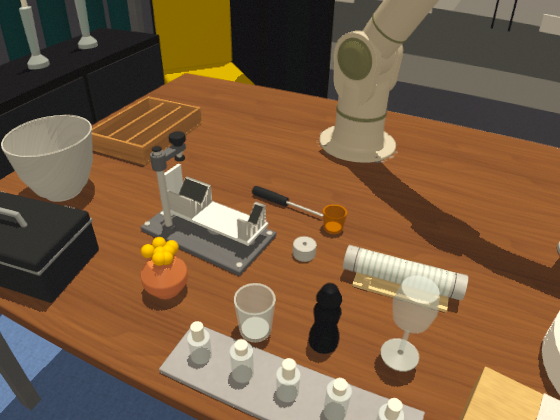

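Run:
```python
from h import *
import numpy as np
d=np.load('top0d.npy')
m=np.load('m_top_lamp.npy')
X,_=cloud('top',d,m)
# lamp axis fit: robust cylinder r=25 z=39 
from scipy.optimize import least_squares
X=X[(X[:,2]>0.042)]
def res(p):
    a=np.array([np.cos(p[2]),np.sin(p[2])]); n=np.array([-a[1],a[0]])
    s=(X[:,:2]-[p[0],p[1]])@n
    return np.hypot(s,X[:,2]-p[3])-0.025
r=least_squares(res,[.55,.25,1.5,.039],loss='soft_l1',f_scale=.001)
p=r.x;a=np.array([np.cos(p[2]),np.sin(p[2])])
l=(X[:,:2]-p[:2])@a
in_=abs(res(p))<.004
print(p,in_.sum(),len(X),np.percentile(l[in_],[0,1,99,100]))
lo,hi=np.percentile(l[in_],[.5,99.5]);print('mid',p[:2]+a*(lo+hi)/2,hi-lo)
# cradle
A,P=cloud('top',d)
sel=(A[:,1]<-0.0)&(A[:,1]>-.4)&(A[:,0]>.42)&(A[:,0]<.69)
for z0,z1 in((.008,.02),(.03,.07),(.07,.115),(.12,.14),(.2,.24)):
    B=A[sel&(A[:,2]>z0)&(A[:,2]<z1)]
    if len(B)>5: print(z0,z1,len(B),np.median(B,0).round(4),cv2.minAreaRect((B[:,:2]*1000).astype(np.float32)),np.percentile(B[:,2],[5,50,95]))
```

```text
[ 0.60158657 -0.65526406  1.62450498  0.03916189] 1619 1655 [0.78931187 0.79104803 1.02795773 1.03074976]
mid [0.55273265 0.25347106] 0.2392122072349453
0.008 0.02 2090 [ 0.6173 -0.163   0.0149] ((542.5270385742188, -181.00799560546875), (278.2958068847656, 242.0833282470703), 87.43592834472656) [0.01145076 0.01487131 0.01825382]
0.03 0.07 1675 [ 0.5669 -0.1539  0.0511] ((573.228271484375, -170.29690551757812), (118.87451934814453, 237.4196319580078), 1.984610915184021) [0.04672085 0.05110084 0.06466722]
0.07 0.115 1184 [ 0.5652 -0.2315  0.0887] ((581.4747314453125, -177.1758270263672), (233.08963012695312, 104.46199798583984), 84.47089385986328) [0.0722633  0.08869936 0.1011728 ]
0.12 0.14 68 [ 0.543  -0.2854  0.13  ] ((575.4154663085938, -276.4959716796875), (105.76658630371094, 15.524815559387207), 16.28965187072754) [0.12391703 0.12999953 0.13529801]
0.2 0.24 482 [ 0.5854 -0.2575  0.2264] ((588.58056640625, -260.8285217285156), (33.88039779663086, 95.55238342285156), 83.43321228027344) [0.20351075 0.22641201 0.23217469]
```

```bash
python3 - <<'E'
from h import *
from scipy.optimize import least_squares
clouds={}
for c in('top','scene'):
    d=np.load(c+'0d.npy'); A,P=cloud(c,d)
    s=(A[:,1]<-.02)&(A[:,1]>-.4)&(A[:,0]>.46)&(A[:,0]<.68)
    A=A[s]; clouds[c]=A
    B=A[(A[:,2]>.009)&(A[:,2]<.019)]
    print(c,len(B))
    # trimmed rect
    H,xe,ye=np.histogram2d(B[:,0],B[:,1],bins=[44,76],range=[[.46,.68],[-.4,-.02]])
    ii=np.clip(((B[:,0]-.46)/.005).astype(int),0,43);jj=np.clip(((B[:,1]+.4)/.005).astype(int),0,75)
    import scipy.ndimage as nd
    L,n=nd.label(H>0,structure=np.ones((3,3))); sz=nd.sum(H,L,range(1,n+1)); k=np.argmax(sz)+1
    B=B[L[ii,jj]==k]
    print(c,cv2.minAreaRect((B[:,:2]*1000).astype(np.float32)), len(B))
    print(cv2.boxPoints(cv2.minAreaRect((B[:,:2]*1000).astype(np.float32))).round(1).tolist())
    # edges: for columns of y, min x & max x
    for nm,f in(('xmin',np.min),('xmax',np.max)):
        pts=[]
        for y in np.arange(-.32,-.06,.01):
            q=B[(B[:,1]>=y)&(B[:,1]<y+.01)]
            if len(q)>3: pts.append([y+.005,f(q[:,0])])
        pts=np.array(pts); print(nm,np.c_[pts*1000].round(0).astype(int).tolist())
    pad=A[(A[:,2]>.231)&(A[:,2]<.242)]
    print('pad',len(pad),np.median(pad,0),cv2.minEnclosingCircle((pad[:,:2]*1000).astype(np.float32)))
    pil=A[(A[:,2]>.2)&(A[:,2]<.242)]
    print('arm',cv2.minAreaRect((pil[:,:2]*1000).astype(np.float32)))
    ep=A[(A[:,2]>.122)&(A[:,2]<.14)]; print('ep',(np.array(sorted(ep.tolist()))*1000).round(0)[::6].astype(int).tolist())
E
python3 - <<'E'
import cv2
p=cv2.imread('pics/top0.png')[170:270,280:430]; cv2.imwrite('pics/tc.png',cv2.resize(p,None,fx=5,fy=5,interpolation=cv2.INTER_CUBIC))
E
```

```text
top 2038
top ((581.6683959960938, -186.15780639648438), (278.61663818359375, 151.7567596435547), 83.97029876708984) 1975
[[491.6000061035156, -316.70001220703125], [642.5, -332.70001220703125], [671.7999877929688, -55.599998474121094], [520.7999877929688, -39.599998474121094]]
xmin [[-315, 493], [-305, 493], [-295, 496], [-285, 496], [-275, 496], [-265, 499], [-255, 499], [-245, 500], [-235, 500], [-225, 503], [-215, 503], [-205, 504], [-195, 506], [-185, 506], [-175, 507], [-165, 509], [-155, 510], [-145, 510], [-135, 512], [-125, 513], [-115, 513], [-105, 513], [-95, 516], [-85, 516], [-75, 519], [-65, 519]]
xmax [[-315, 532], [-305, 526], [-295, 523], [-285, 645], [-275, 648], [-265, 648], [-255, 649], [-245, 649], [-235, 652], [-225, 652], [-215, 652], [-205, 656], [-195, 655], [-185, 655], [-175, 656], [-165, 659], [-155, 658], [-145, 659], [-135, 662], [-125, 662], [-115, 666], [-105, 665], [-95, 665], [-85, 665], [-75, 669], [-65, 669]]
pad 77 [ 0.55798629 -0.2584092   0.23172943] ((584.0327758789062, -257.2720642089844), 39.74317169189453)
arm ((588.58056640625, -260.82852172
[... 1141 characters left out ...]
[-115, 663], [-105, 664], [-95, 666], [-85, 667], [-75, 666], [-65, 669]]
pad 13 [ 0.56281497 -0.257283    0.23134573] ((561.6054077148438, -257.6352233886719), 14.96069049835205)
arm ((588.8564453125, -260.20819091796875), (34.82453918457031, 93.23870086669922), 85.57209014892578)
ep [[525, -288, 131], [527, -286, 130], [531, -295, 129], [535, -289, 130], [539, -287, 125], [541, -286, 124], [545, -288, 128], [549, -288, 128], [552, -288, 127], [555, -289, 131], [559, -291, 130], [563, -292, 124], [567, -289, 124], [571, -289, 124], [576, -290, 129], [616, -256, 140], [620, -257, 126], [622, -258, 132], [624, -258, 125], [624, -259, 133], [626, -265, 135], [626, -260, 129], [627, -264, 133]]
```

View pics/tc.png

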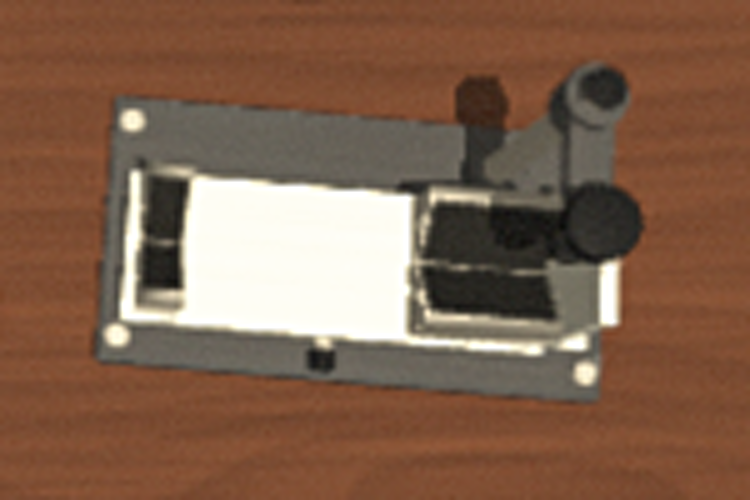

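Run:
```python
from h import *
a=np.array([-.1055,-.9944]); n=np.array([-a[1],a[0]]); o=np.array([.564,-.198])
for c in('top','scene'):
    d=np.load(c+'0d.npy'); A,P=cloud(c,d)
    u=(A[:,:2]-o)@a; v=(A[:,:2]-o)@n
    for lo,hi in((-.135,-.115),(.012,.045),(.086,.1)):
        print(c,lo)
        for y in np.arange(-.044,.044,.004):
            s=(u>lo)&(u<hi)&(v>=y)&(v<y+.004)&(A[:,2]>.02)&(A[:,2]<.14)
            if s.sum()>1: print('%d:%d(%d)'%(y*1000+2,np.median(A[s,2])*1000,s.sum()),end=' ')
        print()
    s=(abs(v)<.05)&(A[:,2]>.045)&(A[:,2]<.058)&(u>-.1)&(u<0)
    print('bed',np.percentile(v[s],[1,5,50,95,99]),np.median(A[s,2]))
    s=(A[:,2]>.2)&(u>.03)&(u<.09)&(A[:,2]<.25)
    print('padarm',np.percentile(v[s],[0,1,99,100]),np.percentile(u[s],[0,1,50,99,100]))
```

```text
top -0.135
-37:62(32) -33:98(14) -29:98(9) -25:95(13) -21:91(10) -17:87(11) -13:83(12) -9:78(7) -5:77(7) -1:71(10) 2:69(12) 6:73(15) 10:79(16) 14:83(10) 18:86(14) 22:91(14) 26:94(16) 30:98(13) 34:99(10) 38:98(6) 
top 0.012
-37:52(34) -33:95(35) -29:99(21) -25:96(18) -21:92(15) -17:89(18) -13:84(16) -9:79(16) -5:75(17) -1:72(16) 2:69(18) 6:74(22) 10:76(22) 14:82(24) 18:85(23) 22:88(21) 26:94(23) 30:98(23) 34:99(17) 38:99(12) 
top 0.086
-29:103(21) -25:118(18) -21:110(15) -17:119(15) -13:113(18) -9:99(16) -5:108(20) -1:104(16) 2:84(13) 6:46(5) 10:48(4) 
bed [-0.03893264 -0.03599825 -0.00011688  0.03658716  0.04021331] 0.05099494703166093
padarm [-0.01669138 -0.01561343  0.07574395  0.07884267] [0.04265196 0.04299121 0.05623424 0.07362807 0.0765475 ]
scene -0.135
-37:97(8) -33:98(13) -29:95(21) -25:92(25) -21:88(22) -17:83(28) -13:78(20) -9:75(23) -5:72(24) -1:68(11) 6:36(2) 30:97(12) 34:73(124) 38:54(52) 
scene 0.012
-37:97(7) -33:98(14) -29:96(26) -25:93(33) -21:89(35) -17:85(32) -13:81(29) -9:77(37) -5:73(28) -1:70(25) 2:70(2) 10:73(2) 14:52(2) 26:77(4) 30:96(9) 34:83(70) 38:68(168) 42:44(9) 
scene 0.086
-29:104(23) -25:101(25) -21:108(34) -17:99(33) -13:97(38) -9:103(32) -5:100(35) -1:102(25) 2:106(36) 6:105(29) 10:102(24) 14:106(24) 18:109(25) 22:117(6) 
bed [-0.03975891 -0.03615306  0.0060405   0.03870604  0.0401641 ] 0.04968863730911777
padarm [-0.01528976 -0.01146564  0.07701227  0.07791763] [0.04266485 0.04340514 0.05368891 0.0733692  0.07777608]
```

>>> play_rows:
  deltas:
    - [[0.6,-0.96,0],[0,0,-0.9]]
    - [[0.6,-0.97,0],[0,0,-0.9]]
    - [[0.6,-0.97,0],[0,0,-0.9]]
    - [[0.6,-0.97,0],[0,0,-0.9]]
    - [[0.61,-0.97,0],[0,0,-0.9]]
  hand: 1

```text
t: 1.22
position: [0.3884, 0.5146, 0.2187]
eef_rot: [1.251, 2.882, 0.0]
force: [0.0, 0.3, 0.1]
opening: 0.093
```

>>> play_rows:
  deltas:
    - [[0.6,-0.96,0],[0,0,-0.9]]
    - [[0.6,-0.97,0],[0,0,-0.9]]
    - [[0.6,-0.97,0],[0,0,-0.9]]
    - [[0.6,-0.97,0],[0,0,-0.9]]
    - [[0.61,-0.97,0],[0,0,-0.9]]

```text
t: 1.63
position: [0.4787, 0.3694, 0.2189]
eef_rot: [1.789, 2.582, 0.001]
force: [0.2, 0.1, 0.6]
opening: 0.093
```

>>> play_rows:
  deltas:
    - [[0.6,-0.97,0],[0,0,-0.9]]
    - [[0.6,-0.97,0],[0,0,-0.9]]
    - [[0.6,-0.97,0],[0,0,-0.9]]
    - [[0.6,-0.97,0],[0,0,-0.84]]
    - [[0,0,0],[0,0,0]]

```text
t: 2.05
position: [0.5539, 0.2471, 0.2193]
eef_rot: [2.173, 2.264, 0.0]
force: [0.4, -0.7, 0.0]
opening: 0.0929
```

```bash
cat >> h.py <<'E'
def pose(s=None):
    s=s or observe(); R=cv2.Rodrigues(np.array(s['eef_rot'],float))[0]
    print('t',round(s['t'],2),'tcp',np.round(s['position'],4),'yaw y',round(np.degrees(np.arctan2(R[1,1],R[0,1])),2),'tilt z',R[:,2].round(4),'F',np.round(s['force'],2),'T',np.round(s['ft_torque'],2),'op',round(s['opening'],4))
E
python3 - <<'E'
from h import *
pose(); p,d=grab_frame('wrist'); save('w1',p); np.save('w1d',d)
r=silhouettes('wrist','lamp')
pose(); print(observe()['joint_positions'].round(2))
if r:
    X,_=cloud('wrist',d,r[0]['mask']); print(r[0]['p'],len(X),X.mean(0),X.min(0),X.max(0))
    from scipy.optimize import least_squares
    X=X[X[:,2]>.045]
    def res(p):
        a=np.array([np.cos(p[2]),np.sin(p[2])]); n=np.array([-a[1],a[0]])
        return np.hypot((X[:,:2]-[p[0],p[1]])@n,X[:,2]-p[3])-.025
    f=lambda q:res([q[0],.2535,q[1],q[2]])
    q=least_squares(f,[.5527,1.62,.039],loss='soft_l1',f_scale=.001); print(q.x,np.median(abs(q.fun)))
    a=np.array([np.cos(q.x[1]),np.sin(q.x[1])]); l=(X[:,:2]-[q.x[0],.2535])@a; print(np.percentile(l,[0,1,99,100]))
E
```

```text
t 2.05 tcp [0.5539 0.2471 0.2193] yaw y 2.35 tilt z [ 0.0029 -0.0027 -1.    ] F [ 0.44 -0.74  0.04] T [-0.09 -0.01  0.  ] op 0.0929
t 2.15 tcp [0.5508 0.253  0.2188] yaw y 2.93 tilt z [ 4.e-04 -2.e-04 -1.e+00] F [-0.43  0.45  0.01] T [-0.04  0.11 -0.09] op 0.0928
[-0.74  0.47  0.31  1.89 -0.19  0.81 -0.28]
0.92 12581 [0.54764367 0.27054387 0.05825225] [ 0.51296297  0.1316354  -0.00172204] [0.58101371 0.39144313 0.06556358]
[0.54859959 1.63378338 0.03830932] 0.00044388477880754826
[-0.11353896 -0.10871351  0.12399856  0.12615577]
```

View pics/w1.png

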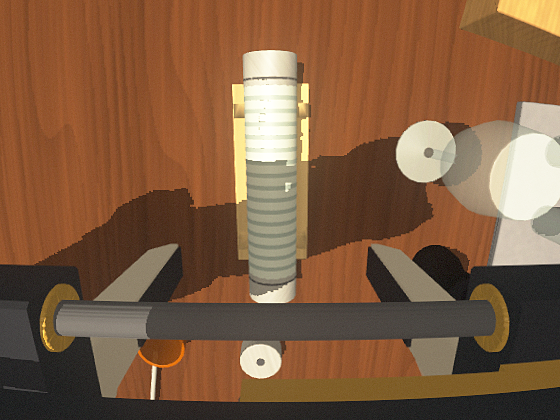

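Run:
```python
from h import *
pose(); p,d=grab_frame('wrist'); 
r=silhouettes('wrist','lamp')
pose()
X,_=cloud('wrist',d,r[0]['mask'])
from scipy.optimize import least_squares
X=X[X[:,2]>.045]
def res(p):
        a=np.array([np.cos(p[2]),np.sin(p[2])]); n=np.array([-a[1],a[0]])
        return np.hypot((X[:,:2]-[p[0],p[1]])@n,X[:,2]-p[3])-.025
f=lambda q:res([q[0],.2535,q[1],q[2]])
q=least_squares(f,[.5527,1.62,.039],loss='soft_l1',f_scale=.001); print(q.x,np.median(abs(q.fun)))
a=np.array([np.cos(q.x[1]),np.sin(q.x[1])]); l=(X[:,:2]-[q.x[0],.2535])@a; print(np.percentile(l,[0,1,99,100]))
```

```text
t 2.15 tcp [0.5508 0.253  0.2188] yaw y 2.93 tilt z [ 4.e-04 -2.e-04 -1.e+00] F [-0.43  0.45  0.01] T [-0.04  0.11 -0.09] op 0.0928
t 2.25 tcp [0.5495 0.2554 0.2186] yaw y 3.18 tilt z [-5.e-04  6.e-04 -1.e+00] F [ 0.05 -0.03 -0.15] T [-0.05  0.05 -0.02] op 0.0928
[0.55050256 1.62699222 0.03855432] 0.0004384883922199066
[-0.11531972 -0.10693502  0.12020203  0.12265445]
```

>>> play_rows:
  deltas:
    - [[0.06,0,-0.9],[0,0,0]]
    - [[0,0,-0.9],[0,0,0]]
    - [[0,0,-0.9],[0,0,0]]
    - [[0,0,-0.9],[0,0,0]]
    - [[0,0,-0.8],[0,0,0]]

```text
t: 2.67
position: [0.5506, 0.2564, 0.0851]
eef_rot: [-2.156, -2.283, 0.0]
force: [0.2, -0.2, 0.9]
opening: 0.093
```

>>> play_rows:
  deltas:
    - [[0,0,-0.8],[0,0,0]]
    - [[0,0,-0.7],[0,0,0]]
    - [[0,0,-0.5],[0,0,0]]
    - [[0,0,-0.2],[0,0,0]]
    - [[0,0,0],[0,0,0]]

```text
t: 3.08
position: [0.5505, 0.2554, 0.0192]
eef_rot: [-2.157, -2.282, 0.003]
force: [-0.1, 0.6, 0.8]
opening: 0.093
```

Run:
```python
from h import *
pose(); p,d=grab_frame('wrist'); save('w2',p);pose()
```

```text
t 3.08 tcp [0.5505 0.2554 0.0192] yaw y 3.21 tilt z [-2.5e-03 -5.0e-04 -1.0e+00] F [-0.06  0.61  0.84] T [-0.08  0.11 -0.01] op 0.093
t 3.13 tcp [0.5512 0.2554 0.0203] yaw y 3.17 tilt z [-0.001 -0.    -1.   ] F [ 0.23 -0.56  0.63] T [-0.02  0.04  0.02] op 0.0932
```

View pics/w2.png

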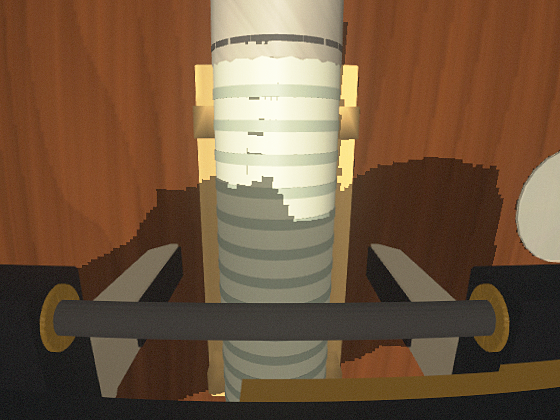

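>>> play_rows:
  deltas:
    - [[0,0,0],[0,0,0]]
    - [[0,0,0],[0,0,0]]
    - [[0,0,0],[0,0,0]]
    - [[0,0,0],[0,0,0]]
    - [[0,0,0],[0,0,0]]
  hand: -1
  newtons: 20

```text
t: 3.55
position: [0.5521, 0.2545, 0.0212]
eef_rot: [2.161, 2.28, 0.001]
force: [-0.2, 0.9, 0.1]
opening: 0.0638
```

>>> play_rows:
  deltas:
    - [[0,0,0],[0,0,0]]
    - [[0,0,0],[0,0,0]]
    - [[0,0,0.1],[0,0,0]]
    - [[0,0,0.2],[0,0,0]]
    - [[0,0,0.3],[0,0,0]]

```text
t: 3.97
position: [0.5514, 0.254, 0.0384]
eef_rot: [-2.161, -2.28, 0.003]
force: [0.2, 0.0, -3.6]
opening: 0.0494
```

Run:
```python
from h import *
pose()
```

```text
t 3.97 tcp [0.5514 0.254  0.0384] yaw y 3.08 tilt z [-0.0014 -0.001  -1.    ] F [ 0.22  0.   -3.64] T [-0.08  0.08 -0.01] op 0.0494
```

>>> play_rows:
  deltas:
    - [[0,0,0.6],[0,0,0]]
    - [[0,0,0.8],[0,0,0]]
    - [[0,0,0.9],[0,0,0]]
    - [[0,0,0.9],[0,0,0]]
    - [[0,0,0.6],[0,0,0]]

```text
t: 4.38
position: [0.5525, 0.2543, 0.1557]
eef_rot: [2.161, 2.279, 0.003]
force: [-0.3, 0.3, -4.0]
opening: 0.0493
```

>>> play_rows:
  deltas:
    - [[0,0,0.3],[0,0,0]]
    - [[0,0,0],[0,0,0]]
    - [[0,0,0],[0,0,0]]

```text
t: 4.63
position: [0.5516, 0.2544, 0.1616]
eef_rot: [-2.161, -2.28, -0.0]
force: [0.1, 0.4, -4.7]
opening: 0.0497
```

```bash
cat >> h.py <<'E'
def lampfit(cam='wrist',name=None,guess=None):
    from scipy.optimize import least_squares
    pose()
    p,d=grab_frame(cam)
    if name: save(name,p)
    s0=observe()
    r=silhouettes(cam,'lamp')
    if not r: print('none');return
    X,_=cloud(cam,d,r[0]['mask']); print('p',r[0]['p'],len(X))
    c=np.array(s0['position'])+[0,0,.019] if guess is None else np.array(guess)
    X=X[abs(X-c).max(1)<.14]
    # params: x at y=c, dirx, z, dirz
    def res(q):
        a=np.array([q[1],1,q[3]]);a/=np.linalg.norm(a)
        w=X-[q[0],c[1],q[2]]; w=w-np.outer(w@a,a); return np.linalg.norm(w,axis=1)-.025
    q=least_squares(res,[c[0],0,c[2],0],loss='soft_l1',f_scale=.001); k=abs(q.fun)<.003
    a=np.array([q.x[1],1,q.x[3]]);a/=np.linalg.norm(a)
    l=(X[k]-[q.x[0],c[1],q.x[2]])@a
    print(cam,'axis x,z at y=%.4f:'%c[1],q.x[[0,2]].round(4),'yaw',np.degrees(np.arctan2(a[1],a[0])).round(2),'pitch',np.degrees(np.arcsin(a[2])).round(2),'ends y',(c[1]+np.percentile(l,[.5,99.5])*a[1]).round(4),k.sum())
E
python3 - <<'E'
from h import *
lampfit('wrist','w3'); lampfit('scene','s3'); lampfit('top','t3')
E
```

```text
t 4.63 tcp [0.5516 0.2544 0.1616] yaw y 3.09 tilt z [ 2.e-04  2.e-04 -1.e+00] F [ 0.12  0.42 -4.65] T [-0.05  0.14 -0.02] op 0.0497
p 0.67 40164
wrist axis x,z at y=0.2542: [0.5517 0.1783] yaw 92.99 pitch 0.05 ends y [0.2148 0.3624] 40126
t 4.73 tcp [0.5511 0.2541 0.1604] yaw y 3.09 tilt z [-0.0018 -0.001  -1.    ] F [-1.16 -0.44 -4.7 ] T [-0.13  0.05  0.03] op 0.0496
p 0.76 3062
scene axis x,z at y=0.2540: [0.5501 0.1781] yaw 93.12 pitch 0.14 ends y [0.1335 0.3703] 2980
t 4.83 tcp [0.5512 0.254  0.1602] yaw y 3.08 tilt z [-0.002  -0.0013 -1.    ] F [ 0.49  0.92 -4.52] T [-0.05  0.07 -0.01] op 0.0495
p 0.93 1039
top axis x,z at y=0.2540: [0.5527 0.1784] yaw 93.17 pitch -0.26 ends y [0.1332 0.2506] 957
```

View pics/s3.png

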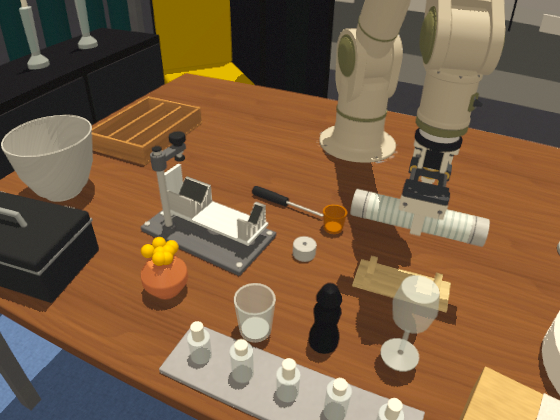

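>>> play_rows:
  deltas:
    - [[0.05,-0.5,0],[0,0,-0.1]]
    - [[0.05,-0.9,0],[0,0,-0.13]]
    - [[0.05,-0.9,0],[0,0,-0.13]]
    - [[0.05,-0.9,0],[0,0,-0.13]]
    - [[0.05,-0.9,0],[0,0,-0.13]]

```text
t: 5.35
position: [0.5591, 0.1294, 0.1612]
eef_rot: [2.223, 2.22, -0.001]
force: [0.4, -0.4, -4.8]
opening: 0.0496
```

>>> play_rows:
  deltas:
    - [[0.05,-0.9,0],[0,0,-0.13]]
    - [[0.05,-0.9,0],[0,0,-0.13]]
    - [[0.05,-0.9,0],[0,0,-0.13]]
    - [[0.05,-0.9,0],[0,0,-0.13]]
    - [[0.05,-0.9,0],[0,0,-0.13]]

```text
t: 5.77
position: [0.5665, -0.0058, 0.1613]
eef_rot: [-2.285, -2.155, 0.001]
force: [1.2, -0.0, -3.8]
opening: 0.0494
```

>>> play_rows:
  deltas:
    - [[0.05,-0.8,0],[0,0,-0.13]]
    - [[0.05,-0.8,0],[0,0,-0.13]]
    - [[0.05,-0.7,0],[0,0,-0.13]]
    - [[0.05,-0.6,0],[0,0,-0.1]]
    - [[0.05,-0.4,0],[0,0,-0.07]]

```text
t: 6.18
position: [0.5738, -0.1058, 0.1614]
eef_rot: [2.339, 2.096, -0.002]
force: [0.1, -0.3, -4.2]
opening: 0.0497
```

>>> play_rows:
  deltas:
    - [[0,-0.23,0],[0,0,0]]
    - [[0,0,0],[0,0,0]]
    - [[0,0,0],[0,0,0]]

```text
t: 6.43
position: [0.5742, -0.109, 0.1614]
eef_rot: [-2.335, -2.1, 0.0]
force: [0.1, 0.8, -5.0]
opening: 0.0496
```

Run:
```python
from h import *
lampfit('scene','s4'); lampfit('top','t4'); lampfit('wrist','w4')
```

```text
t 6.43 tcp [ 0.5742 -0.109   0.1614] yaw y -6.06 tilt z [-5.e-04  5.e-04 -1.e+00] F [ 0.08  0.77 -5.04] T [-0.04  0.01  0.03] op 0.0496
p 0.81 2167
scene axis x,z at y=-0.1084: [0.5734 0.1792] yaw 84.0 pitch -0.08 ends y [-0.2279  0.0098] 1890
t 6.53 tcp [ 0.5743 -0.1081  0.1614] yaw y -5.97 tilt z [-4.e-04  7.e-04 -1.e+00] F [-0.53  1.5  -4.41] T [-0.08  0.11 -0.02] op 0.0496
p 0.62 809
top axis x,z at y=-0.1080: [0.5759 0.1794] yaw 83.8 pitch 0.42 ends y [-0.0794  0.0089] 781
t 6.63 tcp [ 0.5744 -0.1082  0.1615] yaw y -5.96 tilt z [-2.e-04  5.e-04 -1.e+00] F [ 0.01  0.47 -4.61] T [-0.07  0.16 -0.01] op 0.0494
p 0.76 40126
wrist axis x,z at y=-0.1084: [0.575  0.1795] yaw 83.91 pitch 0.13 ends y [-0.148  -0.0007] 40105
```

View pics/s4.png

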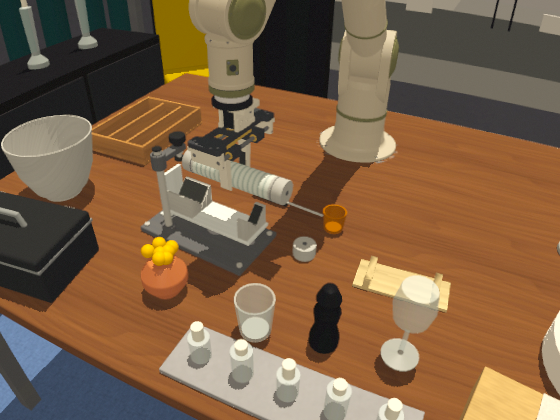

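View pics/t4.png

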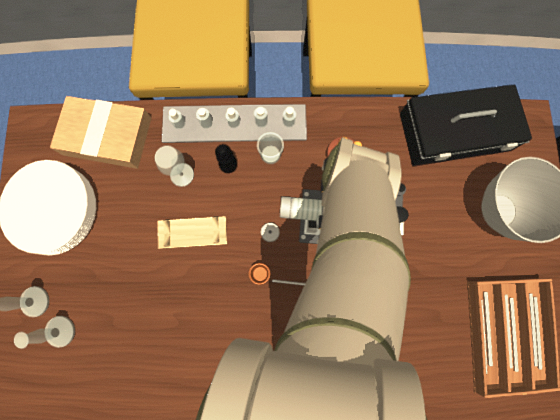

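>>> play_rows:
  deltas:
    - [[0,0,-0.3],[0,0,0]]
    - [[0,0,-0.5],[0,0,0]]
    - [[0,0,-0.5],[0,0,0]]
    - [[0,0,-0.4],[0,0,0]]
    - [[0,0,-0.2],[0,0,0]]

```text
t: 7.15
position: [0.5736, -0.1092, 0.1027]
eef_rot: [-2.334, -2.1, 0.002]
force: [-0.7, -0.3, -4.1]
opening: 0.0495
```

>>> play_rows:
  deltas:
    - [[0,0,-0.1],[0,0,0]]
    - [[0,0,0],[0,0,0]]
    - [[0,0,0],[0,0,0]]

```text
t: 7.4
position: [0.5746, -0.1097, 0.1018]
eef_rot: [2.336, 2.1, 0.0]
force: [0.7, -0.2, -4.2]
opening: 0.0497
```

Run:
```python
from h import *
lampfit('scene','s5')
```

```text
t 7.4 tcp [ 0.5746 -0.1097  0.1018] yaw y -6.08 tilt z [ 3.e-04 -1.e-04 -1.e+00] F [ 0.68 -0.19 -4.22] T [-0.11  0.04  0.06] op 0.0497
p 0.94 1842
scene axis x,z at y=-0.1097: [0.5737 0.1193] yaw 83.96 pitch 0.0 ends y [-0.2278  0.0091] 1642
```

View pics/s5.png

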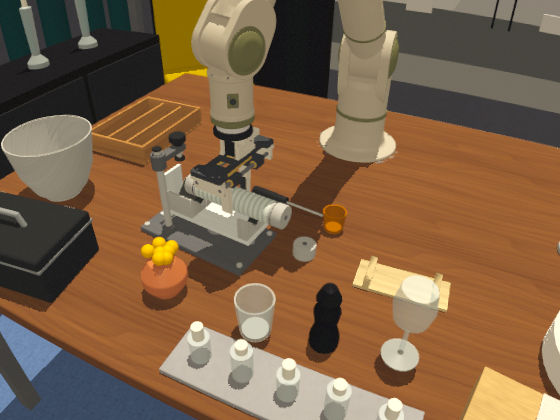

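>>> play_rows:
  deltas:
    - [[0,0,-0.07],[0,0,0]]
    - [[0,0,-0.07],[0,0,0]]
    - [[0,0,-0.06],[0,0,0]]
    - [[0,0,-0.05],[0,0,0]]
    - [[0,0,-0.04],[0,0,0]]

```text
t: 7.92
position: [0.5743, -0.1095, 0.0927]
eef_rot: [-2.336, -2.101, 0.0]
force: [0.1, 0.4, -4.8]
opening: 0.0492
```

>>> play_rows:
  deltas:
    - [[0,0,-0.02],[0,0,0]]
    - [[0,0,-0.02],[0,0,0]]
    - [[0,0,-0.02],[0,0,0]]

```text
t: 8.17
position: [0.5744, -0.1096, 0.0911]
eef_rot: [2.336, 2.101, -0.0]
force: [0.1, 0.1, -3.2]
opening: 0.0492
```

>>> play_rows:
  deltas:
    - [[0,0,-0.02],[0,0,0]]
    - [[0,0,-0.02],[0,0,0]]
    - [[0,0,-0.02],[0,0,0]]

```text
t: 8.42
position: [0.5744, -0.1095, 0.0893]
eef_rot: [2.336, 2.101, 0.0]
force: [-0.4, 0.1, -4.2]
opening: 0.0492
```

>>> play_rows:
  deltas:
    - [[0,0,-0.02],[0,0,0]]
    - [[0,0,-0.02],[0,0,0]]

```text
t: 8.58
position: [0.5744, -0.1096, 0.0881]
eef_rot: [2.336, 2.101, -0.0]
force: [0.2, -0.5, -4.1]
opening: 0.0495
```

>>> play_rows:
  deltas:
    - [[0,0,-0.02],[0,0,0]]
    - [[0,0,-0.01],[0,0,0]]

```text
t: 8.75
position: [0.5743, -0.1096, 0.0872]
eef_rot: [-2.336, -2.101, 0.0]
force: [-1.2, 0.5, 0.1]
opening: 0.0499
```

>>> play_rows:
  deltas:
    - [[0,0,-0.01],[0,0,0]]
    - [[0,0,0],[0,0,0]]

```text
t: 8.92
position: [0.5743, -0.1096, 0.0872]
eef_rot: [2.336, 2.101, 0.0]
force: [-1.9, 0.6, 0.6]
opening: 0.0496
```

>>> play_rows:
  deltas:
    - [[-0.02,0,0],[0,0,0]]
    - [[0,0,0],[0,0,0]]

```text
t: 9.08
position: [0.5737, -0.1095, 0.0869]
eef_rot: [2.336, 2.101, -0.0]
force: [0.2, -0.3, -3.3]
opening: 0.0494
```

Run:
```python
from h import *
pose()
```

```text
t 9.08 tcp [ 0.5737 -0.1095  0.0869] yaw y -6.07 tilt z [ 1.e-04 -1.e-04 -1.e+00] F [ 0.16 -0.32 -3.26] T [-0.07  0.12 -0.01] op 0.0494
```

>>> play_rows:
  deltas:
    - [[0,0,-0.02],[0,0,0]]
    - [[0,0,0],[0,0,0]]

```text
t: 9.25
position: [0.5737, -0.1096, 0.0866]
eef_rot: [-2.336, -2.101, -0.0]
force: [-2.4, 0.3, 2.5]
opening: 0.0496
```

>>> play_rows:
  deltas:
    - [[0,0,-0.02],[0,0,0]]
    - [[0,0,0],[0,0,0]]

```text
t: 9.42
position: [0.5737, -0.1095, 0.0865]
eef_rot: [2.336, 2.1, 0.001]
force: [-4.5, 0.6, 9.3]
opening: 0.0496
```

>>> play_rows:
  deltas:
    - [[-0.02,0,0.02],[0,0,0]]
    - [[0,0,0],[0,0,0]]

```text
t: 9.58
position: [0.5732, -0.1095, 0.0863]
eef_rot: [2.336, 2.101, 0.0]
force: [-0.7, -0.1, -3.5]
opening: 0.0489
```

>>> play_rows:
  deltas:
    - [[-0.01,0,-0.01],[0,0,0]]
    - [[0,0,0],[0,0,0]]

```text
t: 9.75
position: [0.573, -0.1096, 0.086]
eef_rot: [2.336, 2.101, 0.0]
force: [-0.5, 0.3, -0.8]
opening: 0.0494
```

>>> play_rows:
  deltas:
    - [[-0.01,0,-0.01],[0,0,0]]
    - [[0,0,0],[0,0,0]]

```text
t: 9.92
position: [0.573, -0.1095, 0.0859]
eef_rot: [2.335, 2.101, 0.001]
force: [0.2, 0.3, 1.5]
opening: 0.049
```

>>> play_rows:
  deltas:
    - [[0,0,0.01],[0,0,0]]
    - [[0,0,0],[0,0,0]]
    - [[0,0,0],[0,0,0]]
    - [[0,0,0],[0,0,0]]
  hand: 0.3

```text
t: 10.25
position: [0.5726, -0.1096, 0.086]
eef_rot: [2.336, 2.1, -0.0]
force: [-0.9, -0.7, 0.3]
opening: 0.0604
```

Run:
```python
from h import *
lampfit('scene','s6');lampfit('wrist','w6'); pose()
```

```text
t 10.25 tcp [ 0.5726 -0.1096  0.086 ] yaw y -6.08 tilt z [ 0.e+00 -1.e-04 -1.e+00] F [-0.87 -0.7   0.26] T [-0.09  0.04  0.02] op 0.0604
p 0.57 1719
scene axis x,z at y=-0.1096: [0.5715 0.103 ] yaw 84.45 pitch -0.16 ends y [-0.2281  0.0094] 1558
t 10.35 tcp [ 0.5726 -0.1096  0.086 ] yaw y -6.09 tilt z [-0.e+00 -1.e-04 -1.e+00] F [ 0.33 -0.46  0.18] T [-0.08  0.02  0.02] op 0.0605
p 0.67 1193
wrist axis x,z at y=-0.1096: [0.9877 0.0156] yaw 162.86 pitch -1.15 ends y [0.0253 0.0325] 927
t 10.45 tcp [ 0.5726 -0.1096  0.086 ] yaw y -6.08 tilt z [ 0.e+00 -1.e-04 -1.e+00] F [-0.23  0.25  0.57] T [-0.07  0.08  0.04] op 0.0603
```

View pics/w6.png

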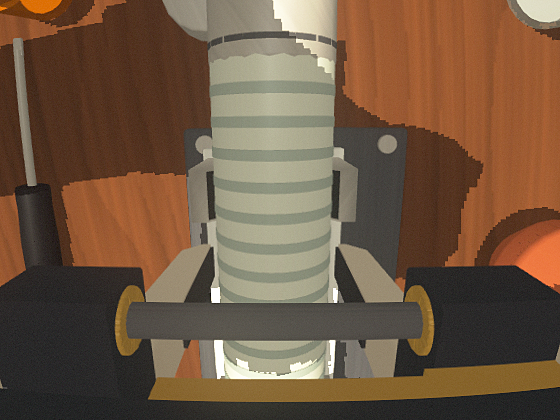

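```bash
python3 -c "
import cv2
p=cv2.imread('pics/s6.png')[120:280,120:320];cv2.imwrite('pics/s6c.png',cv2.resize(p,None,fx=3.5,fy=3.5,interpolation=cv2.INTER_CUBIC))"
```

```text
(no output)
```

View pics/s6c.png

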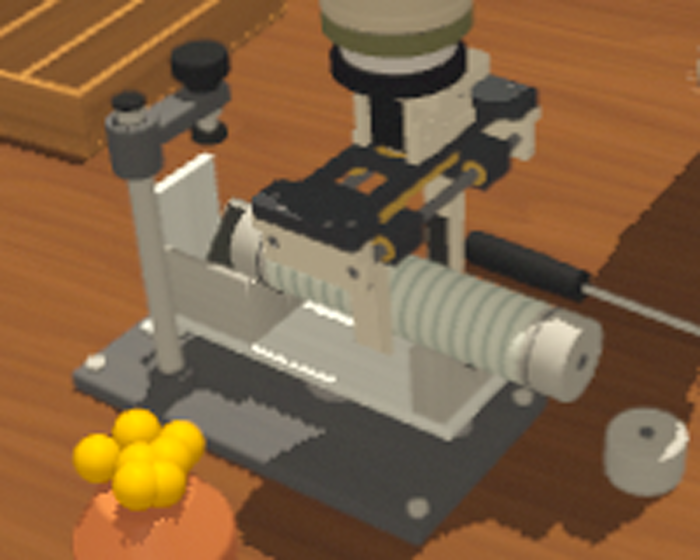

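>>> play_rows:
  deltas:
    - [[0,0,0],[0,0,0]]
    - [[0,0,0],[0,0,0]]
    - [[0,0,0],[0,0,0]]
    - [[0,0,0],[0,0,0]]
  hand: -1
  newtons: 8

```text
t: 10.78
position: [0.5724, -0.1095, 0.086]
eef_rot: [-2.336, -2.1, 0.0]
force: [-0.3, -0.2, 0.7]
opening: 0.0499
```

Run:
```python
from h import *
pose()
```

```text
t 10.78 tcp [ 0.5724 -0.1095  0.086 ] yaw y -6.07 tilt z [-3.e-04  0.e+00 -1.e+00] F [-0.35 -0.19  0.67] T [-0.07  0.28  0.05] op 0.0499
```

>>> play_rows:
  deltas:
    - [[-0.004,-0.04,0],[0,0,0]]
    - [[-0.01,-0.1,0],[0,0,0]]
    - [[-0.01,-0.1,0],[0,0,0]]
    - [[-0.01,-0.1,0],[0,0,0]]
    - [[-0.01,-0.1,0],[0,0,0]]

```text
t: 11.2
position: [0.5712, -0.1212, 0.086]
eef_rot: [-2.333, -2.101, -0.001]
force: [-1.5, 5.7, 2.3]
opening: 0.05
```

Run:
```python
from h import *
lampfit('scene','s7')
```

```text
t 11.2 tcp [ 0.5712 -0.1212  0.086 ] yaw y -6.0 tilt z [-5.0e-04  1.8e-03 -1.0e+00] F [-1.47  5.69  2.28] T [ 1.2   0.17 -0.08] op 0.05
p 0.57 1784
scene axis x,z at y=-0.1222: [0.5703 0.1028] yaw 84.4 pitch 0.06 ends y [-0.2396 -0.0021] 1566
```

>>> play_rows:
  deltas:
    - [[-0.016,-0.1,0],[0,0,0]]
    - [[-0.012,-0.1,0],[0,0,0]]
    - [[-0.012,-0.1,0],[0,0,0]]
    - [[-0.01,-0.1,0],[0,0,0]]
    - [[-0.01,-0.1,0],[0,0,0]]

```text
t: 11.72
position: [0.5696, -0.1375, 0.086]
eef_rot: [-2.335, -2.101, -0.0]
force: [0.4, 4.1, 0.7]
opening: 0.05
```

>>> play_rows:
  deltas:
    - [[-0.01,-0.1,0],[0,0,0]]
    - [[-0.01,-0.1,0],[0,0,0]]
    - [[-0.01,-0.1,0],[0,0,0]]
    - [[-0.01,-0.1,0],[0,0,0]]

```text
t: 12.05
position: [0.5684, -0.1501, 0.086]
eef_rot: [2.336, 2.1, 0.0]
force: [1.0, 4.6, 1.0]
opening: 0.0496
```

```bash
python3 - <<'E'
from h import *
lampfit('scene','s8')
E
python3 -c "
import cv2
p=cv2.imread('pics/s8.png')[120:280,120:320];cv2.imwrite('pics/s8c.png',cv2.resize(p,None,fx=3.5,fy=3.5,interpolation=cv2.INTER_CUBIC))"
```

```text
t 12.05 tcp [ 0.5684 -0.1501  0.086 ] yaw y -6.07 tilt z [ 2.e-04 -1.e-04 -1.e+00] F [1.01 4.61 0.97] T [ 0.91 -0.13  0.02] op 0.0496
p 0.91 1606
scene axis x,z at y=-0.1510: [0.5675 0.103 ] yaw 84.47 pitch -0.1 ends y [-0.2674 -0.0308] 1428
```

View pics/s8c.png

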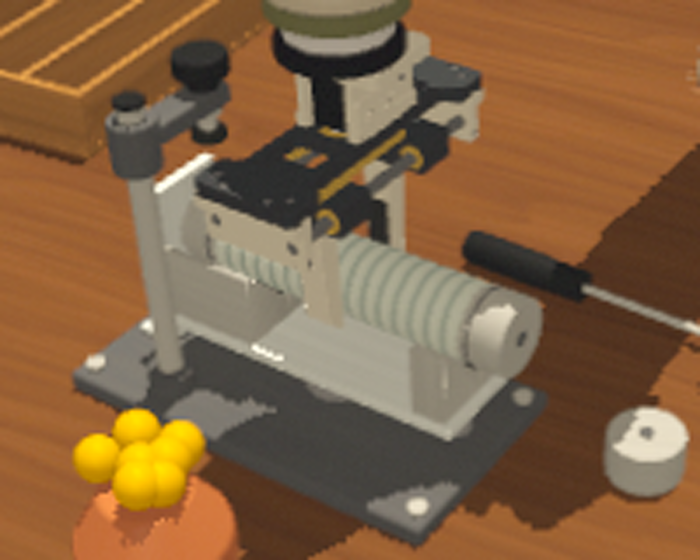

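>>> play_rows:
  deltas:
    - [[-0.007,-0.08,0],[0,0,0]]
    - [[-0.007,-0.08,0],[0,0,0]]
    - [[-0.007,-0.08,0],[0,0,0]]
    - [[-0.006,-0.06,0],[0,0,0]]
    - [[-0.004,-0.04,0],[0,0,0]]

```text
t: 12.57
position: [0.5674, -0.1601, 0.0861]
eef_rot: [2.336, 2.101, 0.0]
force: [1.0, 4.1, 2.1]
opening: 0.0497
```

>>> play_rows:
  deltas:
    - [[-0.003,-0.03,0],[0,0,0]]
    - [[-0.003,-0.03,0],[0,0,0]]
    - [[-0.003,-0.03,0],[0,0,0]]

```text
t: 12.82
position: [0.5671, -0.1625, 0.086]
eef_rot: [-2.336, -2.101, -0.0]
force: [1.8, 4.8, 2.2]
opening: 0.0498
```

>>> play_rows:
  deltas:
    - [[-0.003,-0.03,0],[0,0,0]]
    - [[-0.003,-0.03,0],[0,0,0]]
    - [[-0.003,-0.03,0],[0,0,0]]

```text
t: 13.07
position: [0.5668, -0.1653, 0.086]
eef_rot: [-2.336, -2.101, -0.0]
force: [0.9, 5.0, 1.5]
opening: 0.0498
```

>>> play_rows:
  deltas:
    - [[-0.003,-0.03,0],[0,0,0]]
    - [[-0.003,-0.03,0],[0,0,0]]

```text
t: 13.23
position: [0.5666, -0.1671, 0.086]
eef_rot: [-2.336, -2.101, -0.0]
force: [1.0, 4.8, 1.8]
opening: 0.05
```

>>> play_rows:
  deltas:
    - [[-0.003,-0.03,0],[0,0,0]]
    - [[-0.003,-0.03,0],[0,0,0]]

```text
t: 13.4
position: [0.5665, -0.1677, 0.086]
eef_rot: [-2.334, -2.101, -0.001]
force: [1.5, 11.0, 2.5]
opening: 0.0496
```

>>> play_rows:
  deltas:
    - [[-0.003,-0.03,0],[0,0,0]]

```text
t: 13.48
position: [0.5665, -0.1679, 0.086]
eef_rot: [-2.333, -2.101, -0.002]
force: [1.1, 12.2, 2.4]
opening: 0.0495
```

>>> play_rows:
  deltas:
    - [[-0.003,-0.03,0],[0,0,0]]

```text
t: 13.57
position: [0.5665, -0.1684, 0.0859]
eef_rot: [-2.332, -2.101, -0.002]
force: [1.3, 11.7, 1.3]
opening: 0.0496
```

>>> play_rows:
  deltas:
    - [[0,0,0],[0,0,0]]
    - [[0,0,0],[0,0,0]]
    - [[0,0,0],[0,0,0]]
    - [[0,0,0],[0,0,0]]
    - [[0,0,0],[0,0,0]]
  hand: 0.4

```text
t: 13.98
position: [0.5661, -0.1714, 0.086]
eef_rot: [2.337, 2.099, -0.001]
force: [-0.1, -1.2, -0.3]
opening: 0.0648
```

```bash
python3 - <<'E'
from h import *
lampfit('scene','s9');p,d=grab_frame('wrist');save('w9',p)
E
python3 -c "
import cv2
p=cv2.imread('pics/s9.png')[120:280,120:320];cv2.imwrite('pics/s9c.png',cv2.resize(p,None,fx=3.5,fy=3.5,interpolation=cv2.INTER_CUBIC))"
```

```text
t 13.98 tcp [ 0.5661 -0.1714  0.086 ] yaw y -6.12 tilt z [-1.e-04 -7.e-04 -1.e+00] F [-0.09 -1.16 -0.3 ] T [-0.08  0.15  0.02] op 0.0648
p 0.76 1602
scene axis x,z at y=-0.1713: [0.5656 0.1031] yaw 84.5 pitch -0.12 ends y [-0.2834 -0.0486] 1418
```

View pics/s9c.png

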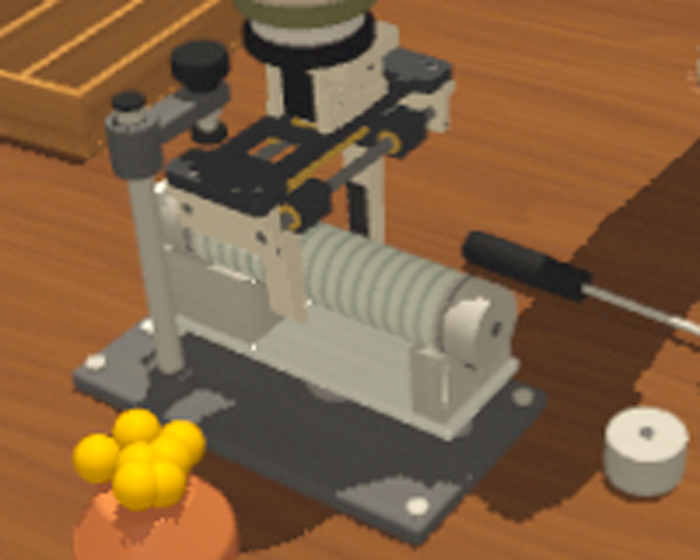

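View pics/w9.png

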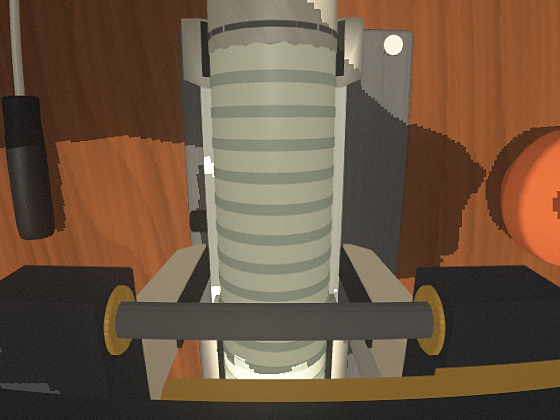

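>>> play_rows:
  deltas:
    - [[0,0.05,0.2],[0,0,0]]
    - [[0,0,0.6],[0,0,0]]
    - [[0,0,0.9],[0,0,0]]
    - [[0,0,1],[0,0,0]]
    - [[0,0,1],[0,0,0]]

```text
t: 14.55
position: [0.5658, -0.1692, 0.1984]
eef_rot: [-2.336, -2.1, 0.001]
force: [0.2, 0.0, 0.5]
opening: 0.0654
```

>>> play_rows:
  deltas:
    - [[0,0,1],[0,0,0]]
    - [[0,0,1],[0,0,0]]
    - [[0,0,1],[0,0,0]]
    - [[0,0,0.6],[0,0,0]]
    - [[0,0,0],[0,0,0]]
  hand: -1

```text
t: 14.97
position: [0.5677, -0.1699, 0.3097]
eef_rot: [2.332, 2.097, 0.007]
force: [0.4, -0.3, -0.3]
opening: 0.0365
```

>>> play_rows:
  deltas:
    - [[0,0,0],[0,0,0]]
    - [[0,0,0],[0,0,0]]

```text
t: 15.13
position: [0.5657, -0.1689, 0.3044]
eef_rot: [-2.335, -2.1, 0.001]
force: [-0.1, 0.0, -0.3]
opening: 0.023
```

Run:
```python
from h import *
lampfit('scene','s10')
for c in('scene','wrist'):
    p,d=grab_frame(c); save(c+'10',p)
    for n in('palm_pad','lamp'):
        r=silhouettes(c,n)
        if r:
            X,_=cloud(c,d,r[0]['mask']); print(c,n,r[0]['p'],r[0]['centre'],len(X))
            if n=='palm_pad':
                X=X[(X[:,2]>.228)&(X[:,2]<.245)]
                if len(X)>4: print(len(X),X.min(0),X.max(0),np.median(X,0),cv2.minEnclosingCircle((X[:,:2]*1000).astype(np.float32)))
pose()
```

```text
t 15.13 tcp [ 0.5657 -0.1689  0.3044] yaw y -6.06 tilt z [-9.e-04  3.e-04 -1.e+00] F [-0.11  0.04 -0.33] T [-0.08  0.06  0.03] op 0.023
p 0.8 2398Traceback (most recent call last):
  File "<stdin>", line 2, in <module>
  File "h.py", line 41, in lampfit
    print(cam,'axis x,z at y=%.4f:'%c[1],q.x[[0,2]].round(4),'yaw',np.degrees(np.arctan2(a[1],a[0])).round(2),'pitch',np.degrees(np.arcsin(a[2])).round(2),'ends y',(c[1]+np.percentile(l,[.5,99.5])*a[1]).round(4),k.sum())
                                                                                                                                                                          ~~~~~~~~~~~~~^^^^^^^^^^^^^
    return _quantile_unchecked(
        a, q, axis, out, overwrite_input, method, keepdims, weights)
    return _ureduce(a,
                    func=_quantile_ureduce_func,
    ...<5 lines>...
                    overwrite_input=overwrite_input,
                    method=method)
    r = func(a, **kwargs)
    result = _quantile(arr,
                       quantiles=q,
    ...<2 lines>...
                       out=out,
                       weights=wgt)
    slices_having_nans = np.isnan(arr[-1, ...])
                                  ~~~^^^^^^^^^
IndexError: index -1 is out of bounds for axis 0 with size 0
```

Run:
```python
from h import *
lampfit('scene','s10',guess=[.566,-.169,.104])
for c in('scene','wrist','top'):
    p,d=grab_frame(c); save(c+'10',p)
    r=silhouettes(c,'palm_pad')
    if r:
            X,_=cloud(c,d,r[0]['mask']); print(c,r[0]['p'],r[0]['centre'],len(X))
            X=X[(X[:,2]>.228)&(X[:,2]<.245)]
            if len(X)>4: print(len(X),X.min(0),X.max(0),np.median(X,0),cv2.minEnclosingCircle((X[:,:2]*1000).astype(np.float32)))
pose()
```

```text
t 15.23 tcp [ 0.5656 -0.169   0.3038] yaw y -6.07 tilt z [-2.2e-03  3.0e-04 -1.0e+00] F [-0.61 -0.43 -0.31] T [-0.06  0.07 -0.  ] op 0.0154
p 0.76 2322
scene axis x,z at y=-0.1690: [0.5658 0.1029] yaw 84.55 pitch -0.11 ends y [-0.2853 -0.0487] 2128
scene 0.8 [168.0, 155.3] 688
84 [ 0.54286213 -0.26842908  0.22808576] [ 0.57525237 -0.2411847   0.23207596] [ 0.56119848 -0.25479685  0.22986913] ((558.7423706054688, -257.38665771484375), 16.5225772857666)
wrist 0.63 [432.0, 6.1] 730
t 15.63 tcp [ 0.5662 -0.1692  0.3048] yaw y -6.07 tilt z [-4.e-04 -0.e+00 -1.e+00] F [0.76 0.09 0.16] T [-0.07  0.09 -0.  ] op 0.0007
```

View pics/wrist10.png

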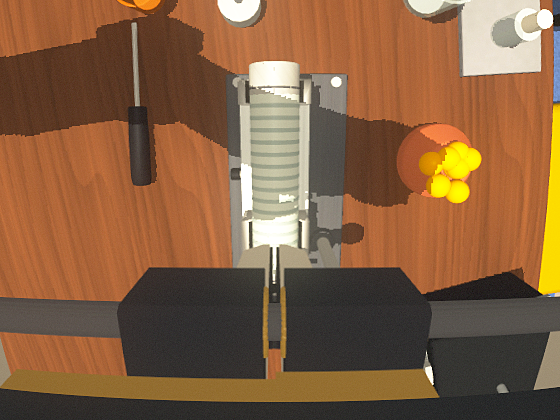

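View pics/scene10.png

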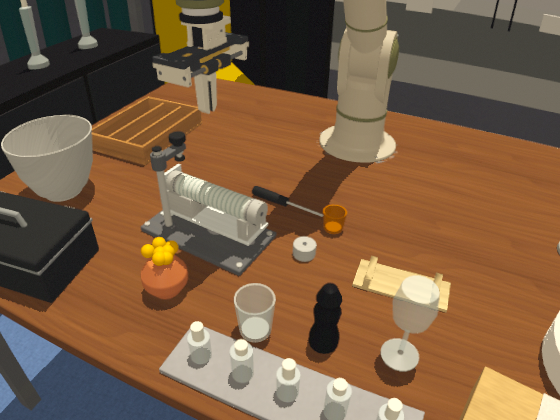

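>>> play_rows:
  deltas:
    - [[-0.05,-0.5,0],[0,0,0]]
    - [[-0.06,-0.8,-0.3],[0,0,0]]
    - [[-0.06,-0.8,-0.4],[0,0,0]]
    - [[-0.05,-0.5,-0.4],[0,0,0]]
    - [[-0.02,-0.33,-0.4],[0,0,0]]

```text
t: 16.05
position: [0.5586, -0.2593, 0.2596]
eef_rot: [2.337, 2.098, -0.001]
force: [0.5, 0.3, -0.9]
opening: 0.0004
```

>>> play_rows:
  deltas:
    - [[0,0,-0.2],[0,0,0]]
    - [[0,0,-0.1],[0,0,0]]
    - [[0,0,0],[0,0,0]]

```text
t: 16.3
position: [0.5591, -0.2558, 0.2502]
eef_rot: [-2.334, -2.101, 0.0]
force: [0.9, 0.5, -0.3]
opening: 0.0002
```

Run:
```python
from h import *
pose()
p,d=grab_frame('scene'); q=p[100:240,110:300]; save('s11',cv2.resize(q,None,fx=4,fy=4,interpolation=cv2.INTER_CUBIC))
```

```text
t 16.3 tcp [ 0.5591 -0.2558  0.2502] yaw y -6.01 tilt z [-0.0012  0.001  -1.    ] F [ 0.88  0.5  -0.27] T [-0.03  0.1   0.01] op 0.0002
```

View pics/s11.png

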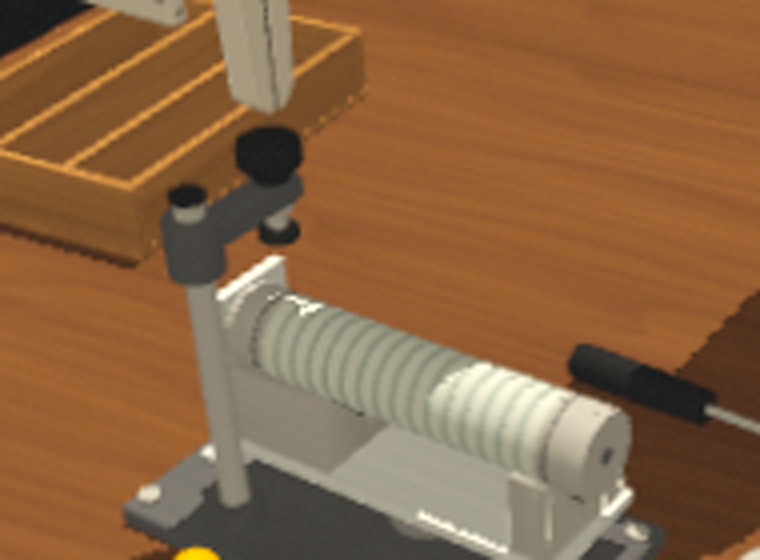

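>>> play_rows:
  deltas:
    - [[0,0,-0.1],[0,0,0]]
    - [[0,0,-0.1],[0,0,0]]
    - [[0,0,-0.1],[0,0,0]]
    - [[0,0,-0.05],[0,0,0]]
    - [[0,0,-0.05],[0,0,0]]

```text
t: 16.77
position: [0.5591, -0.2569, 0.2389]
eef_rot: [-2.336, -2.101, 0.0]
force: [0.0, -0.3, -0.7]
opening: 0.0006
```

>>> play_rows:
  deltas:
    - [[0,0,-0.04],[0,0,0]]
    - [[0,0,-0.04],[0,0,0]]
    - [[0,0,-0.04],[0,0,0]]
    - [[0,0,-0.04],[0,0,0]]

```text
t: 17.1
position: [0.559, -0.2572, 0.2342]
eef_rot: [2.336, 2.1, -0.0]
force: [1.0, -1.0, 0.2]
opening: 0.0007
```

Run:
```python
from h import *
pose()
```

```text
t 17.1 tcp [ 0.559  -0.2572  0.2342] yaw y -6.08 tilt z [ 0.e+00 -1.e-04 -1.e+00] F [ 0.97 -1.03  0.21] T [-0.11  0.04 -0.02] op 0.0007
```

>>> play_rows:
  deltas:
    - [[0,0,-0.04],[0,0,0]]
    - [[0,0,-0.04],[0,0,0]]

```text
t: 17.27
position: [0.5591, -0.2572, 0.2317]
eef_rot: [2.336, 2.1, 0.0]
force: [0.3, -0.1, -0.4]
opening: 0.0003
```

>>> play_rows:
  deltas:
    - [[0,0,-0.04],[0,0,0]]
    - [[0,0,-0.04],[0,0,0]]

```text
t: 17.43
position: [0.5591, -0.2572, 0.2295]
eef_rot: [2.336, 2.101, 0.0]
force: [-1.3, 0.3, 4.3]
opening: 0.0004
```

>>> play_rows:
  deltas:
    - [[0,0,-0.04],[0,0,0]]
    - [[0,0,-0.04],[0,0,0]]

```text
t: 17.6
position: [0.5591, -0.2572, 0.2274]
eef_rot: [2.336, 2.1, 0.0]
force: [-1.2, 0.7, 5.6]
opening: 0.0005
```

>>> play_rows:
  deltas:
    - [[0,0,-0.05],[0,0,0]]
    - [[0,0,-0.06],[0,0,0]]
    - [[0,0,-0.07],[0,0,0]]
    - [[0,0,-0.07],[0,0,0]]
    - [[0,0,-0.07],[0,0,0]]

```text
t: 18.02
position: [0.5591, -0.2572, 0.2178]
eef_rot: [2.336, 2.1, 0.0]
force: [-1.7, 1.4, 4.9]
opening: 0.0008
```

>>> play_rows:
  deltas:
    - [[0,0,-0.07],[0,0,0]]
    - [[0,0,-0.07],[0,0,0]]
    - [[0,0,-0.06],[0,0,0]]
    - [[0,0,-0.05],[0,0,0]]
    - [[0,0,-0.03],[0,0,0]]

```text
t: 18.43
position: [0.5591, -0.2572, 0.2093]
eef_rot: [2.336, 2.1, 0.0]
force: [-1.0, 1.1, 5.2]
opening: 0.0003
```

Run:
```python
from h import *
pose()
p,d=grab_frame('scene'); q=p[100:240,110:300]; save('s12',cv2.resize(q,None,fx=4,fy=4,interpolation=cv2.INTER_CUBIC))
pose()
```

```text
t 18.43 tcp [ 0.5591 -0.2572  0.2093] yaw y -6.08 tilt z [ 3.e-04 -0.e+00 -1.e+00] F [-0.97  1.08  5.23] T [ 0.16  0.46 -0.05] op 0.0003
t 18.48 tcp [ 0.5591 -0.2572  0.2092] yaw y -6.08 tilt z [ 2.e-04  0.e+00 -1.e+00] F [-1.05  0.42  3.17] T [ 0.07  0.32 -0.01] op 0.0005
```

View pics/s12.png

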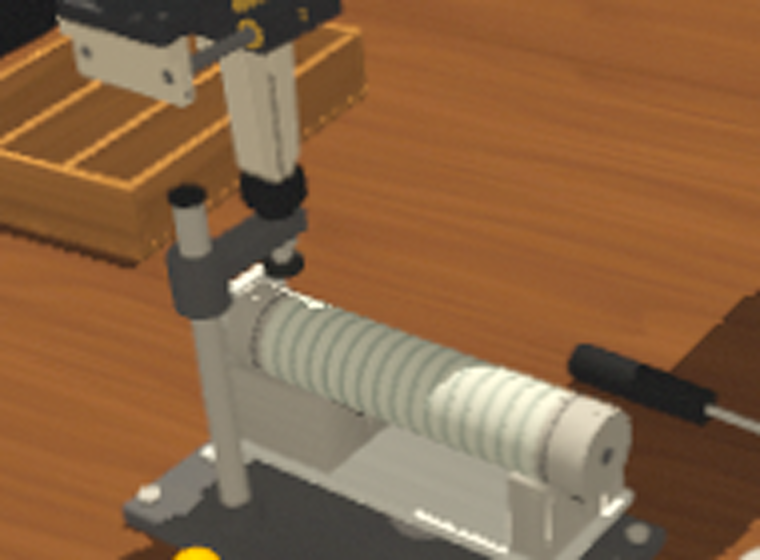

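>>> play_rows:
  deltas:
    - [[0,0,-0.05],[0,0,0]]
    - [[0,0,-0.05],[0,0,0]]
    - [[0,0,-0.05],[0,0,0]]
    - [[0,0,-0.05],[0,0,0]]

```text
t: 18.82
position: [0.5591, -0.2572, 0.2034]
eef_rot: [2.336, 2.1, 0.0]
force: [-1.1, 1.2, 5.2]
opening: 0.0006
```

>>> play_rows:
  deltas:
    - [[0,0,-0.05],[0,0,0]]
    - [[0,0,-0.05],[0,0,0]]
    - [[0,0,-0.04],[0,0,0]]

```text
t: 19.07
position: [0.559, -0.2572, 0.1991]
eef_rot: [2.336, 2.1, 0.0]
force: [-1.7, 0.4, 5.7]
opening: 0.0004
```

>>> play_rows:
  deltas:
    - [[0,0,-0.03],[0,0,0]]
    - [[0,0,-0.03],[0,0,0]]

```text
t: 19.23
position: [0.5591, -0.2572, 0.1974]
eef_rot: [2.336, 2.1, 0.0]
force: [-1.1, 1.5, 5.7]
opening: 0.0006
```

>>> play_rows:
  deltas:
    - [[0,0,-0.03],[0,0,0]]
    - [[0,0,-0.03],[0,0,0]]

```text
t: 19.4
position: [0.5591, -0.2572, 0.1956]
eef_rot: [2.336, 2.1, 0.0]
force: [-1.2, 0.1, 6.2]
opening: 0.0003
```

Run:
```python
from h import *
p,d=grab_frame('scene'); q=p[130:210,140:240]; save('s13',cv2.resize(q,None,fx=7,fy=7,interpolation=cv2.INTER_CUBIC))
pose()
```

```text
t 19.45 tcp [ 0.5591 -0.2572  0.1954] yaw y -6.08 tilt z [ 2.e-04  0.e+00 -1.e+00] F [-0.65 -0.15  4.25] T [0.05 0.37 0.05] op 0.0006
```

View pics/s13.png

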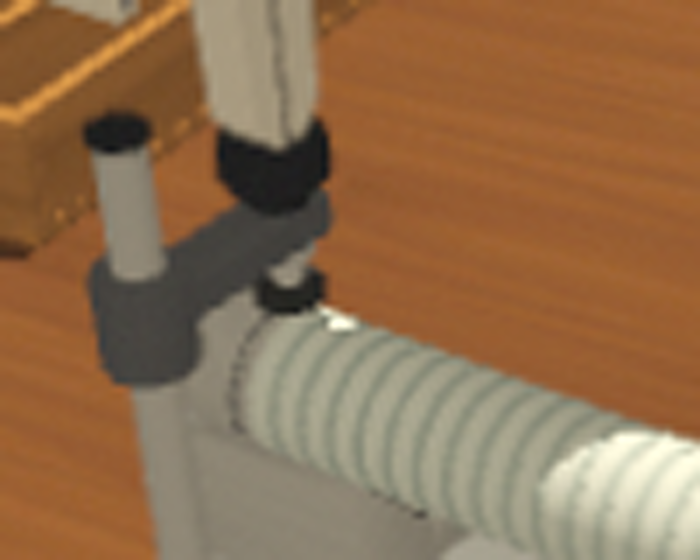

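>>> play_rows:
  deltas:
    - [[0,0,-0.02],[0,0,0]]
    - [[0,0,-0.02],[0,0,0]]

```text
t: 19.62
position: [0.5591, -0.2572, 0.1944]
eef_rot: [2.336, 2.1, 0.0]
force: [-3.1, 0.1, 6.0]
opening: 0.0007
```

>>> play_rows:
  deltas:
    - [[0,0,-0.02],[0,0,0]]
    - [[0,0,-0.02],[0,0,0]]

```text
t: 19.78
position: [0.5591, -0.2572, 0.1932]
eef_rot: [2.336, 2.1, 0.0]
force: [-0.8, 1.7, 4.9]
opening: 0.0004
```

>>> play_rows:
  deltas:
    - [[0,0,-0.02],[0,0,0]]
    - [[0,0,-0.02],[0,0,0]]

```text
t: 19.95
position: [0.5591, -0.2572, 0.192]
eef_rot: [2.336, 2.1, 0.0]
force: [-1.4, 1.0, 5.8]
opening: 0.0002
```

>>> play_rows:
  deltas:
    - [[0,0,-0.02],[0,0,0]]
    - [[0,0,-0.02],[0,0,0]]

```text
t: 20.12
position: [0.5591, -0.2572, 0.1908]
eef_rot: [2.336, 2.101, 0.0]
force: [-2.1, 0.7, 5.9]
opening: 0.0006
```

Steady baseline ~5.6 N while sliding. Continuing.

>>> play_rows:
  deltas:
    - [[0,0,-0.02],[0,0,0]]
    - [[0,0,-0.02],[0,0,0]]

```text
t: 20.28
position: [0.5591, -0.2572, 0.1896]
eef_rot: [2.336, 2.1, 0.0]
force: [-1.7, 0.2, 6.1]
opening: 0.0004
```

>>> play_rows:
  deltas:
    - [[0,0,-0.02],[0,0,0]]
    - [[0,0,-0.02],[0,0,0]]

```text
t: 20.45
position: [0.5591, -0.2572, 0.1884]
eef_rot: [2.336, 2.101, 0.0]
force: [-2.4, 0.8, 7.0]
opening: 0.0004
```

>>> play_rows:
  deltas:
    - [[0,0,-0.02],[0,0,0]]
    - [[0,0,-0.02],[0,0,0]]

```text
t: 20.62
position: [0.5591, -0.2572, 0.1874]
eef_rot: [2.336, 2.1, 0.0]
force: [-2.4, 0.9, 9.4]
opening: 0.0004
```

>>> play_rows:
  deltas:
    - [[0,0,-0.02],[0,0,0]]
    - [[0,0,-0.02],[0,0,0]]

```text
t: 20.78
position: [0.5591, -0.2572, 0.1865]
eef_rot: [2.336, 2.1, 0.001]
force: [-2.4, 1.3, 11.8]
opening: 0.0002
```

Run:
```python
from h import *
pose()
```

```text
t 20.78 tcp [ 0.5591 -0.2572  0.1865] yaw y -6.08 tilt z [ 6.e-04  1.e-04 -1.e+00] F [-2.39  1.31 11.81] T [0.34 0.82 0.  ] op 0.0002
```

>>> play_rows:
  deltas:
    - [[0,0,-0.02],[0,0,0]]
    - [[0,0,-0.02],[0,0,0]]

```text
t: 20.95
position: [0.5591, -0.2572, 0.1855]
eef_rot: [2.336, 2.1, 0.001]
force: [-4.2, 2.1, 14.8]
opening: 0.0005
```

Run:
```python
from h import *
pose(); p,d=grab_frame('scene'); q=p[130:210,140:240]; save('s14',cv2.resize(q,None,fx=7,fy=7,interpolation=cv2.INTER_CUBIC));pose()
```

```text
t 20.95 tcp [ 0.5591 -0.2572  0.1855] yaw y -6.08 tilt z [ 8.e-04  1.e-04 -1.e+00] F [-4.24  2.11 14.77] T [ 0.42  1.   -0.02] op 0.0005
t 21.0 tcp [ 0.5591 -0.2572  0.1855] yaw y -6.08 tilt z [ 8.e-04  1.e-04 -1.e+00] F [-3.25  1.62 10.84] T [0.35 0.89 0.01] op 0.0004
```

>>> play_rows:
  deltas:
    - [[0,0,0.03],[0,0,0]]
    - [[0,0,0.05],[0,0,0]]
    - [[0,0,0.2],[0,0,0]]
    - [[0,0,0.5],[0,0,0]]
    - [[0,0,0.8],[0,0,0]]

```text
t: 21.42
position: [0.5581, -0.2566, 0.2306]
eef_rot: [-2.334, -2.098, 0.003]
force: [-0.0, 0.5, -0.2]
opening: 0.0002
```

>>> play_rows:
  deltas:
    - [[0,0,0.8],[0,0,0]]
    - [[0,0,0.8],[0,0,0]]
    - [[0,0,0.6],[0,0,0]]
    - [[0,0,0],[0,0,0]]
    - [[0,0,0],[0,0,0]]

```text
t: 21.83
position: [0.5594, -0.2573, 0.2988]
eef_rot: [2.335, 2.1, 0.002]
force: [0.9, 0.3, -0.2]
opening: 0.0006
```

Run:
```python
from h import *
lampfit('scene','s15f',guess=[.566,-.169,.104])
p,d=grab_frame('scene'); q=p[110:230,130:270]; save('s15',cv2.resize(q,None,fx=5,fy=5,interpolation=cv2.INTER_CUBIC))
r=silhouettes('scene','palm_pad')
X,_=cloud('scene',d,r[0]['mask']); X=X[np.hypot(X[:,0]-.559,X[:,1]+.257)<.016]; print('pad top',np.percentile(X[:,2],[50,80,95]))
pose()
```

```text
t 21.83 tcp [ 0.5594 -0.2573  0.2988] yaw y -6.07 tilt z [ 1.9e-03 -6.0e-04 -1.0e+00] F [ 0.91  0.26 -0.21] T [-0.08  0.06 -0.03] op 0.0006
p 0.9 2332
scene axis x,z at y=-0.1690: [0.5658 0.1029] yaw 84.52 pitch -0.06 ends y [-0.2785 -0.0488] 2069
pad top [0.16457842 0.18511402 0.18626769]
t 22.03 tcp [ 0.5586 -0.2568  0.2966] yaw y -6.07 tilt z [-1.9e-03  6.0e-04 -1.0e+00] F [ 0.24 -0.07 -0.13] T [-0.07  0.06 -0.  ] op 0.0009
```

View pics/s15.png

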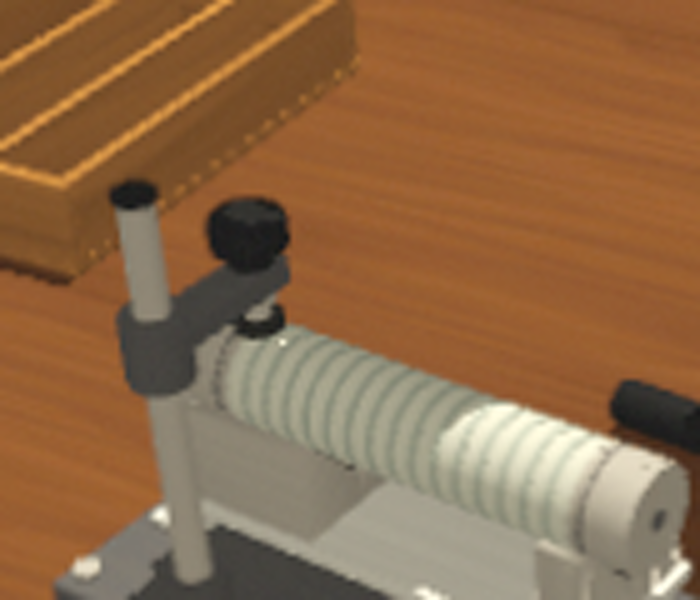

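View pics/s15f.png

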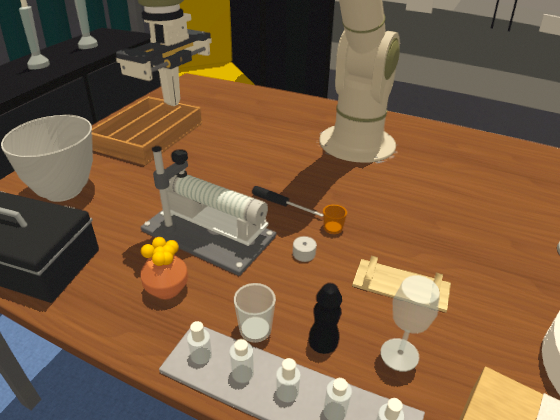

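```bash
python3 -c "
from rig import *
print(hand_in())"
```

```text
the job is handed in; nothing more can be done
None
```

The lamp is in the service cradle, resting against the end plate and clamped by the hold-down, and the job is handed in at about 22 s of the 72 s. No verdict was given, so this rests on my own checks.

**Placing:** I gripped the lamp at its middle and lifted it level. I lowered it by feel into the V's short of the arm. It first touched one side, so I shifted it about 1.5 mm sideways until the side force vanished. Load on the V's peaked at about 14 N here (limit 26 N).

**Sliding:** With an 8 N grip I slid it to the end plate. I felt contact there at about 7 N (limit 30 N), then let go and saw in the wrist picture that both fingers were clear of it.

**Clamping:** I pushed the pad down with closed fingers. It slid at about 5.6 N, the foot touched with the TCP at about 0.1887 m, and I stopped at 14.8 N. That leaves about 9 N from the foot, roughly 3 mm in.

**Last checks:**
- **Hold-down:** the pad stayed down after I backed off. The camera reads its top at about 0.185–0.186 m, against 0.1855 m when pressed. I did not measure the foot force again after letting go.
- **Lamp:** its free end, height and direction did not change during clamping. The near-end reading changed from -0.2853 to -0.2785 m, which I put down to the arm hiding it, since the free end stayed put.
- **Other things:** the rest of the table looks undisturbed in the last picture, though I did not re-measure each item.

**Disagreements:**
- The pad was felt about 5 mm below the stated 236 mm. The cameras also put it there.
- The fitted lamp direction (about 84.5°) and the base-plate edges (about 84.0°) differ by half a degree.

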